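# Free the shoe turntable: brake to green, index plunger held up

## Robot

A 7-joint arm with a two-finger parallel gripper is mounted at the origin on the work surface. World frame = base frame: x ahead of the robot, y to its left, z up, the work surface at z = 0. Lengths are in m, angles in rad, forces in N, time in s.
With the tool pointing down it reaches from about 0.425 to 0.925 m from the base axis. Payload 6.8 kg.
Tool frame: the origin (TCP) lies at the very end of the fingers, on their centre line; the grasp point (between the pads) lies 19 mm behind it; z points along the fingers, y is the line along which they close (so a half turn about z gives the same grasp; the last joint's range is limited). The gripper opens to 85 mm and grips with 20 to 120 N. Pads are 22 mm wide; open, the fingers measure 114 mm over their backs; the gripper's body (76 mm by 85 mm) begins 54 mm behind the grasp point. The pads swing forward as they close: fully open they stand 13 mm farther back than shut.
Start: joints at [1.093, 0.477, 0.022, 1.555, -0.011, 1.109, -0.083], TCP at [0.244, -0.629, 0.231] pointing down, gripper open.
Joint ranges: [-2.96, 2.96], [-0.34, 2.1], [-1.41, 1.46], [0.24, 2.44], [-1.37, 4.51], [0.17, 1.92], [-2.96, 2.96]. Speed limits (rad/s): [2.39, 2.39, 3.14, 3.14, 3.14, 3.14, 3.14].

## Interface

Orientations are given as a rotation vector (axis times angle).
In Python, from bench import r gives the robot as it stands.
- The arm moves only by the tool play_rows, never from a script. Its argument "targets" is text: rows parted by semicolons, each of 5 numbers parted by spaces: the closure, from -1 (fully open) to 1 (shut), then the shift along the tool's x, y, z in m, then the turn about the tool's z in rad. In form: gripper dx dy dz spin; .... A call has 1 to 8 rows; each row is the pose to reach, as a shift and turn from the pose commanded when the call began, along the tool's axes at that moment; what a row does not reach only later rows make up. A row lasts 1/12 s, in which the tool goes at most 41.7 mm and 7.16 degrees, less where a joint would pass 70% of its speed; a pose out of reach is approached as far as the arm can. A call with a gripper value outside its range is refused whole. The fingers move at their own pace and stop on an object; "squeeze" is the grip in N (left out, the last holds). Time passes only in rows, so rows that repeat a pose let the fingers close. It gives the time, the measured TCP pose, the force, the opening and the grip force at its end, in the units of the state.
- r.get_obs(): the state, without advancing time (a new reading comes with each control period).
- r.grab_frame(name): name is "scene" or "side" or "wrist"; returns the picture (400x640x3 uint8, red, green, blue); there is no depth.
- r.camera_info(name): a dict with "fov_y" (degrees; the focal length in pixels is half the picture's height over the tangent of half this angle, whatever the lens; pixels are square), "cx", "cy" (the principal point, pixels), "position" and "rotation" of the camera in the world. Camera axes: x right, y down, z forward; pixel columns grow to the right and rows downward; lengths in m; the calibration is good to about 2 mm. A picture is of the moment at which its call begins: read the wrist's pose just before it. camera_info takes no time and is no camera call; for the wrist camera it gives the pose at the moment of the call.
- r.hand_in(): hands the job in; it is judged then, once.
The state is a dict: "clock": time; "joints": joint angles; "qvel": joint speeds; "tau": joint torques, N m; "tcp_pos": TCP position; "orientation": TCP orientation; "contact_force": force on the tool from outside, world axes, zero at the start; "moment": the same for the moment, N m; "grip_width": finger opening in m; "gripper_force": force on a finger pad.
Only numpy, scipy, OpenCV 4.12 (cv2) and the standard library are available. Lean on these libraries where they do the work, as an engineer would, in place of code of your own. Each camera call takes 0.05 s, during which the arm holds its last target. There are 200 camera calls.

## Task

Free the shoe turntable so that the shoemaker can swing it round: first turn the selector on the grey brake box until it clicks in with its white pointer at the green dot, and let go of it. Then pull the turntable's red index-plunger knob all the way up against its spring and keep holding it there: finish while still gripping it fully raised, with its pin clear of the hole. Leave the turntable unturned and the other things on the bench where they are.

Things in the scene. Friction and masses are not known exactly. Their poses are not given: they have to be found in the camera images.
- brake_box: grey brake box, 120 x 120 mm, 56 mm high, fixed to the bench. Origin: centre of its underside, z up. On its top, 43 mm from the centre, are four coloured dots 13 mm across, at these angles anticlockwise from the box's +x axis (seen from above): white 60 deg, green 20, yellow -20, red -60. The selector stands in the middle of the top
- green_mark (a point): centre of the green dot on top of the brake box
- dial_grip (a point): point to grip on the black selector, on its vertical axis, 96 mm above the bench. The selector: a round skirt 48 mm across with an upright bar grip on it, 46 mm long, 14 mm thick; the bar's top is 11 mm above this point, the skirt's top 27 mm below it. This frame's x axis runs along the bar to the end with the white pointer stripe, y is across the bar, z up
- dial (a joint): angle of the selector in rad, growing clockwise seen from above: about 0 = pointer at white, 0.70 = green, 1.40 = yellow, 2.09 = red; end stops just beyond white and red. It has a sprung click stop at each dot (about 0.05 Nm to leave one; half way, 0.35 rad, it snaps on to the next). It starts at yellow or red
- pin_grip (a point): point to grip on the red cylindrical plunger knob, on its vertical axis, 139 mm above the bench at rest: knob 26 mm across, its top 13 mm above this point, its underside 14 mm below. Then 20 mm of bare pin (10 mm thick) down to the bracket's barrel (22 mm across) on a green arm 44 mm wide reaching in from outside the turntable. z is up, the pull direction; yaw is the jack's
- pull_knob: the same red plunger knob as a body (moves straight up with the pin; its origin lies on the pin's axis, at bench height when the plunger is down)
- index_pin (a joint): how far the plunger is pulled up, m: 0 = seated (the pin stands 14 mm deep in a hole in the turntable), 0.024 = end stop, fully up. The spring pulls it down with 7 N at 0, rising to 15 N at 0.024, and it snaps back when let go. When it is up, a green band on the pin shows above the barrel
- jack: turntable jack, fixed to the bench: green cast base, a bracket on its -y side that carries the plunger, 120 mm from the turntable's axis along the jack's -y. Origin: on the turntable's axis at bench height, z up. A black lasted shoe upper, 245 mm long and 82 mm wide, lies along the jack's x over the middle, its top 157 mm above the bench
- turntable (a joint): turn of the aluminium disc (280 mm across, its top 50 mm above the bench) that carries the shoe, rad, 0 at the start; stiff bearing; locked within about 0.01 rad while the pin is down
- heel: bystander: dark rubber heel, about 52 x 52 mm and 18 mm high, lying on the turntable beside the shoe on the side away from the plunger; origin at its underside
- tin: bystander: red polish tin, 64 mm across, 26 mm high, beyond the brake box; origin at centre of its underside
- cement: bystander: amber jar with black cap, 68 mm across, 110 mm high, at the right; origin at its underside
- hammer: bystander: hammer, 240 mm long, lying flat at the left
- awl: bystander: screwdriver-like awl, 160 mm long, lying at the right
- glue_brush: bystander: brush, 160 mm long, lying at the left
Mind the look-alikes: they are no part of the job. Leave any blue look-alike of the brake_box alone.

How it is judged:
On the way, in this order (a step that is already met when the one before it is completed fails the run):
1. the selector is clicked in at the green dot and let go, with the plunger still down (value of joint dial between 0.528 and 0.868 rad and contact force between the fingers and brake_box below 0.3 N and value of joint index_pin below 0.004 m), for 0.2 s.
2. the plunger is pulled fully up by the fingers (value of joint index_pin above 0.019 m and contact force between the fingers and pull_knob above 4 N), for 0.2 s.
At the end, for the whole second after the job is handed in: held through the last second: plunger raised at least 19 of its 24 mm, with the fingers bearing on its red knob with more than 4 N; the selector within 0.17 rad of the green dot; the turntable turned by less than 0.1 rad (all of step 2 and value of joint dial between 0.528 and 0.868 rad and not (value of joint turntable above 0.1 rad or value of joint turntable below -0.1 rad)); the arm keeps its last pose, push and grip.
It fails at once if the plunger is pulled while the brake is not at green (value of joint index_pin above 0.01 m and not (value of joint dial between 0.528 and 0.868 rad)).
It fails at once if the turntable is turned (value of joint turntable above 0.1 rad or value of joint turntable below -0.1 rad).
It fails at once if a bystander (heel, tin, jar, hammer, awl or brush) is shoved or knocked over by more than 40 mm (distance of any of heel, tin, cement, hammer, awl, glue_brush from where it was at the start of the episode above 0.04 m).
It also fails if it takes over 40 s, if anything falls off the work surface, if the arm or the gripper's body presses on something with over 40 N, if the wrist force passes 120 N, or if a joint passes its speed limit or range.

## Working session

There is one attempt and no reset: what is moved stays moved. The work goes in short steps, Python scripts to look and compute and a tool call to move; the robot and the scene stay as the last step left them, time stands still between calls to the robot, and variables do not carry over. Pictures are saved under pics/ and viewed, at most 10 in all, crops included, and the job is handed in when it is done.

Besides the shell and the picture viewer there is one more tool, called after "Request:" as a command line: name --argument value ..., lists and objects as JSON in quotes. play_rows: Moves the arm, as the interface text tells. Its arguments: {"type":"object","properties":{"targets":{"type":"string"},"squeeze":{"type":"number"}},"required":["targets"]}

```bash
mkdir -p pics; ls; python3 - <<'E'
from bench import r
import cv2,numpy as np
o=r.get_obs();print({k:np.round(v,3) for k,v in o.items()})
for n in("scene","side"):
    c=r.camera_info(n);print(n,c)
    cv2.imwrite(f"pics/{n}0.png",r.grab_frame(n)[:,:,::-1])
print(r.camera_info("wrist"))
E
```

```text
pics
{'clock': np.float64(0.0), 'joints': array([ 1.093,  0.478,  0.022,  1.556, -0.012,  1.109, -0.083]), 'qvel': array([-0.001, -0.   , -0.002, -0.   , -0.   , -0.   ,  0.001]), 'tau': array([-0.0000e+00, -5.9645e+01,  1.6080e+00, -2.8120e+01,  1.3000e-02,
        9.0000e-03,  0.0000e+00]), 'tcp_pos': array([ 0.244, -0.629,  0.23 ]), 'orientation': array([-3.086e+00, -5.770e-01,  1.000e-03]), 'contact_force': array([ 0.002, -0.009,  0.355]), 'moment': array([-0.015,  0.048,  0.045]), 'gripper_force': np.float64(0.0), 'grip_width': np.float64(0.085)}
scene {'fov_y': 46.205817356427644, 'cx': 323.83304100485856, 'cy': 197.74306394485055, 'position': array([ 1.19475415, -0.76766442,  1.28135432]), 'rotation': array([-2.25469312, -0.85614614,  0.33319916])}
side {'fov_y': 48.85893972954796, 'cx': 328.9734762323318, 'cy': 199.57872650917207, 'position': array([-0.27715127,  1.39390369,  1.01526819]), 'rotation': array([-0.65633072,  2.44062288, -1.41527092])}
{'fov_y': 61.45393723570206, 'cx': 318.371936645092, 'cy': 206.87384383273098, 'position': array([ 0.31788365, -0.60134285,  0.37406975]), 'rotation': array([ 2.36786356, -1.62164514, -0.25899065])}
```

View pics/scene0.png

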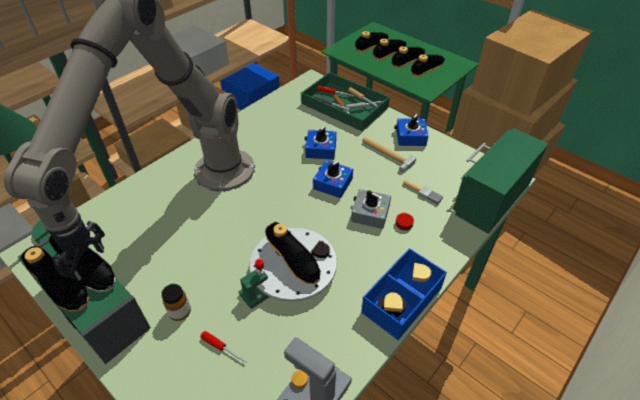

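View pics/side0.png

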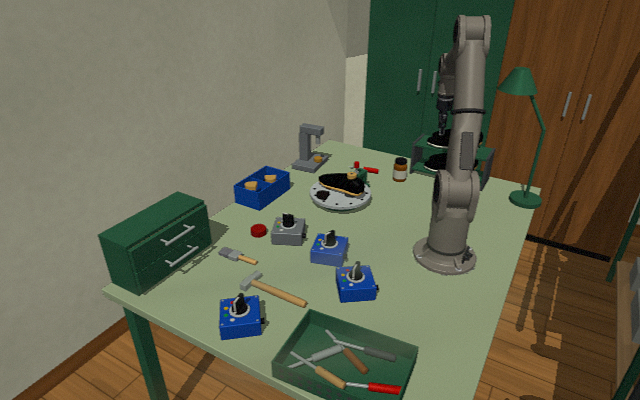

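The scene view shows the grey brake box at (371,206), with three blue look-alikes at (321,143), (333,178) and (411,130). The red plunger knob is at (259,265); other red things are the tin at (404,221) and the awl handle at (212,340). The side view shows the grey box at (289,230). I choose the grey box and the red knob on the green bracket, and check both in one crop.

```bash
cat > h.py <<'E'
import cv2,numpy as np
from scipy.spatial.transform import Rotation as R
from bench import r
def cam(n):
    c=r.camera_info(n);f=200/np.tan(np.radians(c["fov_y"]/2))
    return dict(f=f,cx=c["cx"],cy=c["cy"],p=np.array(c["position"]),R=R.from_rotvec(c["rotation"]).as_matrix())
def ray(c,u,v):
    d=c["R"]@np.array([(u-c["cx"])/c["f"],(v-c["cy"])/c["f"],1]);return d/np.linalg.norm(d)
def plane(c,u,v,z):
    d=ray(c,u,v);return c["p"]+d*(z-c["p"][2])/d[2]
def proj(c,P):
    q=c["R"].T@(np.array(P)-c["p"]);return np.array([c["cx"]+c["f"]*q[0]/q[2],c["cy"]+c["f"]*q[1]/q[2]])
def blobs(m,amin=8):
    n,_,s,ce=cv2.connectedComponentsWithStats(m.astype(np.uint8))
    return [(int(s[i,4]),np.round(ce[i],1)) for i in range(1,n) if s[i,4]>=amin]
def red(im):
    h=cv2.cvtColor(im,cv2.COLOR_RGB2HSV);return ((h[...,0]<6)|(h[...,0]>174))&(h[...,1]>170)&(h[...,2]>80)
E
python3 - <<'E'
from h import *
cs,cd=cam("scene"),cam("side")
a=cv2.imread("pics/scene0.png")[:,:,::-1].copy();b=cv2.imread("pics/side0.png")[:,:,::-1].copy()
print("red scene",blobs(red(a)));print("red side",blobs(red(b)))
for u,v in[(259,265)]:print("knob",plane(cs,u,v,.139))
print("tin",plane(cs,404,221,.026))
print("box",plane(cs,371,206,.056),"side",plane(cd,289,229,.056), "blue",plane(cs,333,178,.056))
c1=cv2.resize(a[180:250,330:430],None,fx=5,fy=5,interpolation=cv2.INTER_CUBIC)
c2=cv2.resize(a[220:320,230:300],None,fx=3.5,fy=3.5,interpolation=cv2.INTER_CUBIC)
cv2.imwrite("pics/crop1.png",np.hstack([c1,c2])[:,:,::-1])
E
```

```text
red scene [(78, array([326. ,  89.3])), (181, array([404.4, 219.9])), (62, array([259., 264.])), (204, array([212.2, 340.3]))]
red side [(27, array([356.4, 164.3])), (51, array([371.2, 169.5])), (157, array([257.7, 229.9])), (266, array([384. , 387.9]))]
knob [ 0.52358338 -0.2876245   0.139     ]
tin [0.70066462 0.22776787 0.026     ]
box [0.58522303 0.18386375 0.056     ] side [0.55374262 0.22246139 0.056     ] blue [0.39250836 0.20181749 0.056     ]
```

View pics/crop1.png

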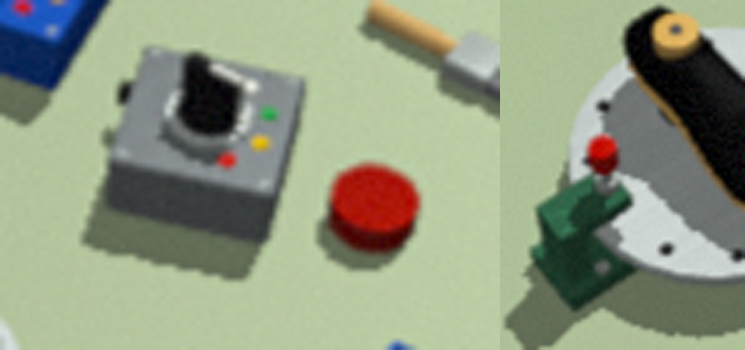

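The crop confirms the choice: the grey box carries a black selector, with green at (384,203), yellow at (382,209) and red at (375,212) in the full picture. The red knob stands on the green bracket. Next I compute the box frame and the move.

```bash
cat >> h.py <<'E'
def tool():
    o=r.get_obs();return o,np.array(o["tcp_pos"]),R.from_rotvec(o["orientation"]).as_matrix()
def yawx(M):return np.degrees(np.arctan2(M[1,0],M[0,0]))
def shift(P):
    o,p,M=tool();return M.T@(np.array(P)-p)
def fit(src,dst):
    src=np.array(src);dst=np.array(dst);a,b=src.mean(0),dst.mean(0);S=src-a;D=dst-b
    t=np.arctan2((S[:,0]*D[:,1]-S[:,1]*D[:,0]).sum(),(S*D).sum());Rm=np.array([[np.cos(t),-np.sin(t)],[np.sin(t),np.cos(t)]])
    return b-Rm@a,t,np.linalg.norm(S@Rm.T-D,axis=1)
DOT={k:.043*np.array([np.cos(np.radians(a)),np.sin(np.radians(a))]) for k,a in dict(w=60,g=20,y=-20,r=-60).items()}
E
python3 - <<'E'
from h import *
cs=cam("scene")
px=dict(g=(383.6,202.8),y=(382,208.6),r=(375.4,212))
c,t,e=fit([DOT[k] for k in px],[plane(cs,*px[k],.056)[:2] for k in px])
print("box",c,np.degrees(t),e*1000)
o,p,M=tool();print("tool axes\n",M.round(3),yawx(M))
cw=cam("wrist");print("wrist fwd in tool",(M.T@cw["R"][:,2]).round(2),"off",(M.T@(cw["p"]-p)).round(3))
print(shift([c[0],c[1],.27]).round(3))
E
```

```text
box [0.57885329 0.19596818] 24.988895646530036 [0.36634224 0.10782702 0.25933044]
tool axes
 [[ 0.932  0.361 -0.001]
 [ 0.361 -0.932  0.001]
 [-0.    -0.002 -1.   ]] 21.186533674290658
wrist fwd in tool [-0.31  0.    0.95] off [ 0.079  0.001 -0.144]
[ 0.611 -0.648 -0.039]
```

Request:
play_rows --targets "-1 0 0 -0.06 0; -1 0.611 -0.648 -0.06 0; -1 0.611 -0.648 -0.06 0; -1 0.611 -0.648 -0.06 0; -1 0.611 -0.648 -0.06 0; -1 0.611 -0.648 -0.06 0; -1 0.611 -0.648 -0.06 0; -1 0.611 -0.648 -0.06 0"

```text
clock: 0.77
tcp_pos: [0.3539, -0.3571, 0.2788]
orientation: [-3.088, -0.577, 0.001]
contact_force: [1.0, 0.1, 0.7]
grip_width: 0.0856
gripper_force: 0.0
```

Request:
play_rows --targets "-1 0.405 -0.430 -0.01 0; -1 0.405 -0.430 -0.01 0; -1 0.405 -0.430 -0.01 0; -1 0.405 -0.430 -0.01 0; -1 0.405 -0.430 -0.01 0; -1 0.405 -0.430 -0.01 0; -1 0.405 -0.430 -0.01 0; -1 0.405 -0.430 -0.01 0"

```text
clock: 1.43
tcp_pos: [0.4792, -0.0486, 0.2846]
orientation: [3.088, 0.577, -0.0]
contact_force: [0.5, -0.9, 0.9]
grip_width: 0.0855
gripper_force: 0.0
```

```bash
python3 - <<'E'
from h import *
print(tool()[1],shift([.579,.196,.28]).round(3))
E
```

```text
[ 0.47924331 -0.04856463  0.28459439] [ 0.181 -0.192  0.005]
```

Request:
play_rows --targets "-1 0.18 -0.19 0 0; -1 0.18 -0.19 0 0; -1 0.18 -0.19 0 0; -1 0.18 -0.19 0 0; -1 0.18 -0.19 0 0; -1 0.18 -0.19 0 0; -1 0.18 -0.19 0 0; -1 0.18 -0.19 0 0"

```text
clock: 2.1
tcp_pos: [0.578, 0.1965, 0.2838]
orientation: [-3.084, -0.587, 0.001]
contact_force: [-0.7, -0.3, 0.9]
grip_width: 0.0857
gripper_force: 0.0
```

```bash
python3 - <<'E'
from h import *
o,p,M=tool();print(p,o["joints"].round(2));im=r.grab_frame("wrist");cv2.imwrite("pics/w1.png",im[:,:,::-1])
cw=cam("wrist");np.savez("w1.npz",**cw)
E
```

```text
[0.57796371 0.19654954 0.28382725] [-0.03  0.38 -0.52  1.63  0.19  1.19 -1.79]
```

View pics/w1.png

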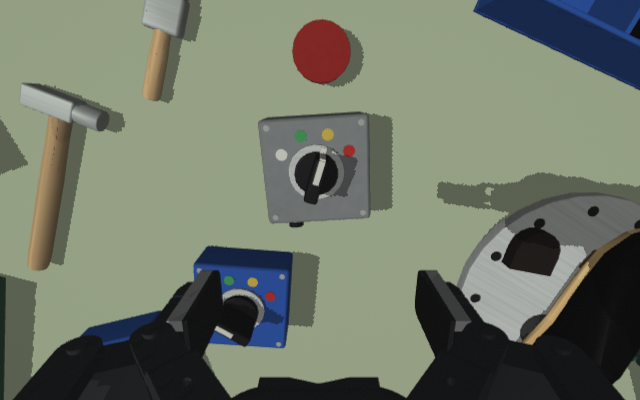

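The wrist view shows the grey box centred near (316,168) with dots white (281,155), green (301,136), yellow (328,134) and red (349,151). The pointer stripe runs towards yellow.

```bash
python3 - <<'E'
from h import *
cw=dict(np.load("w1.npz"));im=cv2.imread("pics/w1.png")
h=cv2.cvtColor(im,cv2.COLOR_BGR2HSV)
def near(m,u,v,d=16):
    y,x=np.nonzero(m);k=np.hypot(x-u,y-v)<d;return x[k].mean(),y[k].mean(),k.sum()
S=h[...,1];V=h[...,2];H=h[...,0]
px=dict(w=near((S<40)&(V>170),281,155,10),g=near((H>40)&(H<85)&(S>100),301,136,10),y=near((H>15)&(H<35)&(S>110),328,134,10),r=near(((H<8)|(H>172))&(S>120),349,151,10))
print(px)
c,t,e=fit([DOT[k] for k in px],[plane(cw,px[k][0],px[k][1],.056)[:2] for k in px])
print("box",c,np.degrees(t),e*1000)
# stripe on the bar top z=.107
m=(S<60)&(V>150)
y,x=np.nonzero(m);k=(np.abs(x-319)<12)&(y>150)&(y<190);pts=np.c_[x[k],y[k]]
w=np.array([plane(cw,*q,.107)[:2] for q in pts])
d=w-w.mean(0);u=np.linalg.svd(d,full_matrices=False)[2][0];print("stripe",len(w),w.mean(0),np.degrees(np.arctan2(u[1],u[0])))
o,p,M=tool();print("yaw",yawx(M),"shift",shift([c[0],c[1],.12]).round(4), "centre px",proj(cw,[c[0],c[1],.107]))
E
```

```text
{'w': (np.float64(281.0), np.float64(154.5), np.int64(92)), 'g': (np.float64(300.03846153846155), np.float64(135.68269230769232), np.int64(104)), 'y': (np.float64(327.26605504587155), np.float64(134.0275229357798), np.int64(109)), 'r': (np.float64(348.7155963302752), np.float64(150.26605504587155), np.int64(109))}
box [0.57659823 0.19456861] 24.92158604618491 [0.19760846 0.14549385 0.10198187 0.19199939]
stripe 168 [0.58948288 0.19618536] -169.16777445458771
yaw 21.376249904310537 shift [-0.0006 -0.0014  0.1638] centre px [315.70292025 182.49136662]
```

The wrist and scene estimates agree to 3 mm: box at (0.577, 0.195), yaw 24.9°. The pointer is at about 5°, which is yellow. I align, descend and grip.

Request:
play_rows --targets "-1 -0.001 -0.001 0.03 0.12; -1 -0.001 -0.001 0.07 0.24; -1 -0.001 -0.001 0.11 0.285; -1 -0.001 -0.001 0.15 0.285; -1 -0.001 -0.001 0.185 0.285; -1 -0.001 -0.001 0.205 0.285; -1 -0.001 -0.001 0.206 0.285; -1 -0.001 -0.001 0.206 0.285" --squeeze 30

```text
clock: 2.82
tcp_pos: [0.5764, 0.1901, 0.078]
orientation: [3.137, 0.13, -0.004]
contact_force: [-0.6, -0.8, 0.8]
grip_width: 0.0854
gripper_force: 0.0
```

Request:
play_rows --targets "1 0 0 0 0; 1 0 0 0 0; 1 0 0 0 0; 1 0 0 0 0; 1 0 0 0 0; 1 0 0 0 0; 1 0 0 0 0; 1 0 0 0 0" --squeeze 30

```text
clock: 3.48
tcp_pos: [0.5771, 0.1993, 0.0804]
orientation: [-3.13, -0.14, -0.005]
contact_force: [-1.4, 12.1, 2.4]
grip_width: 0.0135
gripper_force: 36.2
```

The grip is on the bar (13.5 mm wide), but there is 12 N sideways, so I relieve it towards +y first.

Request:
play_rows --targets "1 0 -0.005 0 0; 1 0 -0.005 0 0; 1 0 -0.005 0 0; 1 0 -0.005 0 0"

```text
clock: 3.82
tcp_pos: [0.5771, 0.1995, 0.0804]
orientation: [-3.136, -0.135, -0.004]
contact_force: [-2.1, 1.7, 8.3]
grip_width: 0.0136
gripper_force: 36.9
```

```bash
python3 - <<'E'
from h import *
o,p,M=tool();print(p,yawx(M),M[:,2],o["contact_force"],o["moment"],o["grip_width"],o["joints"])
E
```

```text
[0.57713623 0.19950183 0.08038119] 4.945060244436004 [ 0.00215854  0.00239863 -0.99999479] [-2.14011811  1.71984677  8.27126266] [0.33938562 0.49664452 0.0643598 ] 0.013597576384104281 [-0.13169342  0.57988116 -0.40559171  1.81410926  0.30272402  0.80587163
 -2.1733628 ]
```

Request:
play_rows --targets "1 0 0 0 -0.1; 1 0 0 0 -0.2; 1 0 0 0 -0.3; 1 0 0 0 -0.4; 1 0 0 0 -0.5; 1 0 0 0 -0.6; 1 0 0 0 -0.7; 1 0 0 0 -0.7"

```text
clock: 4.48
tcp_pos: [0.5772, 0.1996, 0.0804]
orientation: [-2.897, -1.21, -0.005]
contact_force: [-2.6, 2.9, 7.7]
grip_width: 0.0135
gripper_force: 36.9
```

Request:
play_rows --targets "1 0 0 0 0; 1 0 0 0 0; 1 0 0 0 0"

```text
clock: 4.73
tcp_pos: [0.5772, 0.1996, 0.0804]
orientation: [-2.9, -1.203, -0.005]
contact_force: [-2.1, 2.8, 6.8]
grip_width: 0.0134
gripper_force: 36.8
```

```bash
python3 - <<'E'
from h import *
o,p,M=tool();print(p,yawx(M),M[:,2],o["contact_force"],o["moment"],o["grip_width"])
E
```

```text
[0.5772138  0.19958623 0.08039093] 45.04609910162056 [ 0.00237299  0.00273379 -0.99999345] [-2.07030835  2.7721294   6.8179424 ] [0.43796499 0.31762448 0.08310524] 0.01343448654810073
```

Request:
play_rows --targets "-1 0 0 0 0; -1 0 0 0 0; -1 0 0 0 0; -1 0 0 0 0; -1 0 0 0 0; -1 0 0 -0.04 0; -1 0 0 -0.08 0; -1 0 0 -0.12 0"

```text
clock: 5.4
tcp_pos: [0.5759, 0.197, 0.1993]
orientation: [-2.902, -1.201, 0.003]
contact_force: [1.7, -1.1, -0.5]
grip_width: 0.0856
gripper_force: 0.0
```

Request:
play_rows --targets "-1 0 0 -0.04 0; -1 0 0 -0.08 0; -1 0 0 -0.1 0; -1 0 0 -0.1 0"

```text
clock: 5.73
tcp_pos: [0.5788, 0.1988, 0.3046]
orientation: [2.903, 1.201, 0.015]
contact_force: [-0.0, -0.0, 0.5]
grip_width: 0.0853
gripper_force: 0.0
```

```bash
python3 - <<'E'
from h import *
o,p,M=tool();print(p,yawx(M),o["joints"].round(2));cw=cam("wrist");im=r.grab_frame("wrist");a=r.grab_frame("scene")
c,g=np.array([.577,.197]),np.radians(45)
print("expect px centre, green",proj(cw,[*c,.107]),proj(cw,[c[0]+.043*np.cos(g),c[1]+.043*np.sin(g),.056]))
u,v=proj(cw,[*c,.08]).astype(int);cr=im[max(v-110,0):v+110,max(u-150,0):u+150]
cv2.imwrite("pics/w2.png",cv2.resize(cr,None,fx=2,fy=2)[:,:,::-1])
E
```

```text
[0.57883865 0.19880387 0.30464457] 44.9491851042498 [ 0.07  0.38 -0.67  1.6   0.25  1.24 -1.43]
expect px centre, green [316.71477007 180.7132485 ] [316.60798452 133.91152128]
```

View pics/w2.png

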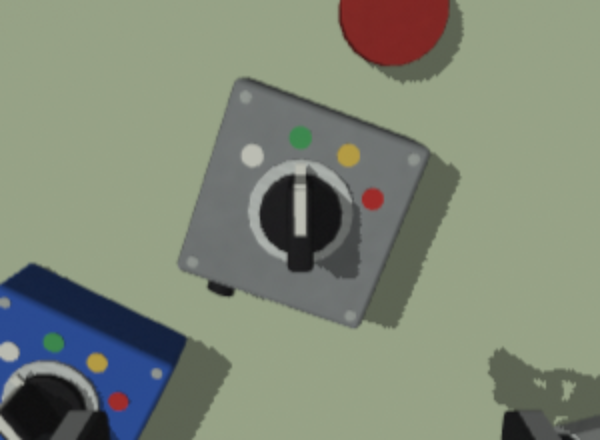

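The pointer (300,165) stands exactly at the green dot (300,138). The selector is clicked in and released. Next is the plunger: find the jack's axis and yaw.

```bash
python3 - <<'E'
from h import *
cs,cd=cam("scene"),cam("side")
k=[]
for c,q in((cs,(259,264)),(cd,(356.4,164.3))):k.append((c["p"],ray(c,*q)))
(p1,d1),(p2,d2)=k
s=np.linalg.lstsq(np.c_[d1,-d2],p2-p1,rcond=None)[0];A,B=p1+s[0]*d1,p2+s[1]*d2;print("knob tri",A,B,"plane",plane(cs,259,264,.139))
print("disc centre",plane(cs,293,263,.05))
o,p,M=tool();print(p,yawx(M))
print("shift",shift([.505,-.24,.30]).round(3))
E
```

```text
knob tri [ 0.51953116 -0.28414547  0.1365735 ] [ 0.51806939 -0.28508191  0.13704017] plane [ 0.52096238 -0.28517035  0.139     ]
disc centre [ 0.54657566 -0.17285718  0.05      ]
[0.57686986 0.19724395 0.29920986] 44.946692171507
shift [-0.36   0.259 -0.001]
```

Request:
play_rows --targets "-1 -0.381 0.300 0 -0.55; -1 -0.381 0.300 0 -0.55; -1 -0.381 0.300 0 -0.55; -1 -0.381 0.300 0 -0.55; -1 -0.381 0.300 0 -0.55; -1 -0.381 0.300 0 -0.55; -1 -0.381 0.300 0 -0.55; -1 -0.381 0.300 0 -0.55"

```text
clock: 6.5
tcp_pos: [0.5366, -0.1261, 0.2967]
orientation: [-2.466, -1.943, 0.003]
contact_force: [1.1, 0.5, -0.5]
grip_width: 0.0854
gripper_force: 0.0
```

```bash
python3 - <<'E'
from h import *
o,p,M=tool();print(p,yawx(M),o["joints"].round(2),shift([.52,-.285,.28]).round(3))
E
```

```text
[ 0.53663205 -0.12611128  0.29666306] 76.4653999670042 [ 0.67  0.29 -0.67  1.74  0.19  1.19 -0.29] [-0.158  0.021  0.017]
```

Request:
play_rows --targets "-1 -0.158 0.021 0.01 0; -1 -0.158 0.021 0.01 0; -1 -0.158 0.021 0.01 0; -1 -0.158 0.021 0.01 0; -1 -0.158 0.021 0.01 0; -1 -0.158 0.021 0.01 0; -1 -0.158 0.021 0.01 0; -1 -0.158 0.021 0.01 0"

```text
clock: 7.17
tcp_pos: [0.522, -0.2804, 0.2878]
orientation: [-2.464, -1.947, -0.0]
contact_force: [-0.6, 0.6, -0.5]
grip_width: 0.0856
gripper_force: 0.0
```

```bash
python3 - <<'E'
from h import *
o,p,M=tool();cw=cam("wrist");im=r.grab_frame("wrist");np.savez("w3.npz",**cw);cv2.imwrite("pics/w3.png",im[:,:,::-1])
print(p,yawx(M),M[:,2].round(4))
for a,ce in blobs(red(im),100):print(a,ce,plane(cw,*ce,.145),shift(plane(cw,*ce,.145)))
E
```

```text
[ 0.52199748 -0.28044481  0.28783673] 76.63232692193283 [-0.001   0.0014 -1.    ]
710 [316.7 193.7] [ 0.51984106 -0.28290438  0.145     ] [-0.00303473 -0.00158206  0.14317577]
752 [370.4 308.7] [ 0.54412598 -0.41070055  0.145     ] [-0.12176438  0.05156746  0.14304481]
```

View pics/w3.png

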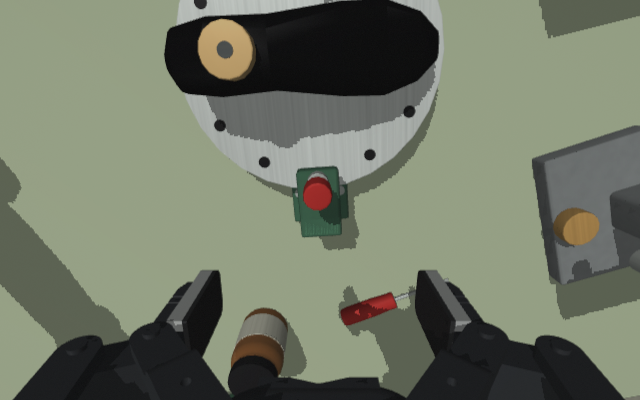

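The knob is at (317,194) in the wrist view, about (0.520,-0.284), with the bracket square to the tool. The jar at (258,345) and awl at (370,308) are clear. I descend.

Request:
play_rows --targets "-1 -0.003 -0.002 0.04 0; -1 -0.003 -0.002 0.08 0; -1 -0.003 -0.002 0.115 0; -1 -0.003 -0.002 0.14 0; -1 -0.003 -0.002 0.155 0; -1 -0.003 -0.002 0.165 0; -1 -0.003 -0.002 0.166 0; -1 -0.003 -0.002 0.166 0" --squeeze 60

```text
clock: 7.88
tcp_pos: [0.5197, -0.2841, 0.123]
orientation: [2.466, 1.946, 0.001]
contact_force: [0.4, -1.1, 1.3]
grip_width: 0.0851
gripper_force: 0.0
```

```bash
python3 - <<'E'
from h import *
o,p,M=tool();print(p,yawx(M),M[:,2].round(4),o["contact_force"].round(1),shift([.52,-.284,.121]).round(4))
E
```

```text
[ 0.51974735 -0.28414994  0.12296647] 76.55291113692803 [ 3.e-04  2.e-04 -1.e+00] [ 0.4 -1.1  1.3] [0.0002 0.0002 0.002 ]
```

Request:
play_rows --targets "1 0 0 0.002 0; 1 0 0 0.002 0; 1 0 0 0.002 0; 1 0 0 0.002 0; 1 0 0 0.002 0; 1 0 0 0.002 0; 1 0 0 0.002 0; 1 0 0 0.002 0" --squeeze 60

```text
clock: 8.55
tcp_pos: [0.5197, -0.2851, 0.1214]
orientation: [2.467, 1.944, 0.001]
contact_force: [-1.4, -0.1, 6.0]
grip_width: 0.0245
gripper_force: 58.8
```

Gripped at 24.5 mm on the 26 mm knob, with small side forces. I pull up.

Request:
play_rows --targets "1 0 0 -0.004 0; 1 0 0 -0.008 0; 1 0 0 -0.012 0; 1 0 0 -0.016 0; 1 0 0 -0.020 0; 1 0 0 -0.023 0; 1 0 0 -0.025 0; 1 0 0 -0.025 0"

```text
clock: 9.22
tcp_pos: [0.5194, -0.2851, 0.1445]
orientation: [-2.468, -1.944, -0.002]
contact_force: [7.4, -2.6, -16.9]
grip_width: 0.0244
gripper_force: 59.7
```

Request:
play_rows --targets "1 0 0 0 0; 1 0 0 0 0; 1 0 0 0 0; 1 0 0 0 0"

```text
clock: 9.55
tcp_pos: [0.5194, -0.285, 0.1441]
orientation: [-2.467, -1.944, -0.002]
contact_force: [6.8, -3.0, -16.3]
grip_width: 0.0242
gripper_force: 59.6
```

```bash
python3 - <<'E'
from h import *
o,p,M=tool();print(p,yawx(M),o["contact_force"].round(1),o["grip_width"],o["gripper_force"])
cs,cd=cam("scene"),cam("side");a=r.grab_frame("scene");b=r.grab_frame("side");w=r.grab_frame("wrist")
out=[]
out=[cv2.resize(i[int(v)-40:int(v)+40,int(u)-40:int(u)+40],(380,380)) for i,(u,v) in((a,proj(cs,[.52,-.284,.13])),(b,proj(cd,[.52,-.284,.13])))]
cv2.imwrite("pics/up.png",np.hstack(out)[:,:,::-1])
E
```

```text
[ 0.51944058 -0.28501845  0.14411349] 76.48105902390583 [  6.8  -3.  -16.3] 0.024239220565982298 59.57791864871979
```

View pics/up.png

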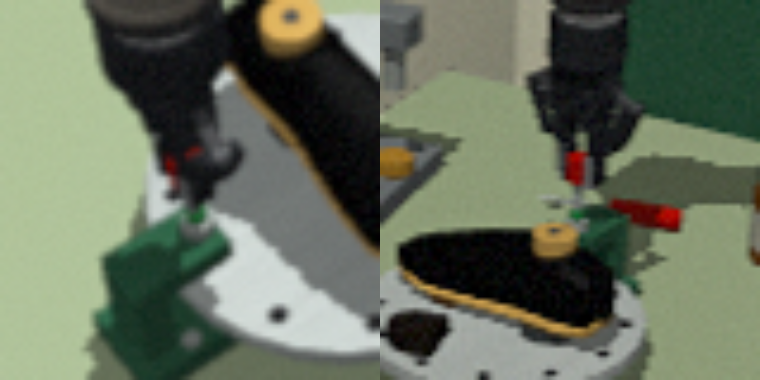

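The green band shows above the barrel at (197,215) and the knob is in the fingers. The tool has risen 22.7 mm at about 16 N. I add 2 mm for margin and hold.

Request:
play_rows --targets "1 0 0 -0.002 0; 1 0 0 -0.002 0; 1 0 0 -0.002 0; 1 0 0 -0.002 0; 1 0 0 -0.002 0; 1 0 0 -0.002 0; 1 0 0 -0.002 0; 1 0 0 -0.002 0"

```text
clock: 10.37
tcp_pos: [0.5194, -0.285, 0.1456]
orientation: [-2.467, -1.944, -0.002]
contact_force: [8.5, -2.9, -19.1]
grip_width: 0.0242
gripper_force: 63.2
```

```bash
python3 -c "
from bench import r
print(r.hand_in())"
```

```text
the job is handed in; nothing more can be done
None
```

I turned the selector to green and released it, then pulled the plunger up about 24 mm. The job was handed in at about 10.4 s with the knob still gripped and raised; the hand-in returned no verdict.

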